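# Set and lock the air regulator under its sprung cover

## Task

The spray gun's air regulator sits on the work table under a clear cover on a spring hinge. Press the catch on the cover and steady the cover as it comes up, so that it opens fully without flying open; turn the pressure knob until its pointer meets the index tab, and slide the lock plate fully home over the dial. Then close the cover again until the catch holds it, and leave the index tab and the things standing round the regulator where they are.

Things in the scene. Friction and masses are not known exactly. Their poses are not given: they have to be found in the camera images.
- regulator: Fixed grey air regulator, a low box 132 mm deep (its x from -62 to +70 mm), 190 mm wide (y), 22 mm high, with two brass hose fittings on its right side (to y = -121 mm). Origin on the table; its own -x is the front with the catch (toward the robot, turned by some yaw), +y its left. The knob's axis stands at x = 0, y = -35 mm.
- cover (a joint): Clear hood with grey edges over the whole top, hinged at the back; rad: 0 = shut, 1.95 = fully open, leaning 22 degrees back past upright on its stop. Top panel with front and side skirts, 3 mm thick, 120 mm deep from the hinge, 176 mm wide, top 71 mm above the table when shut. A spring opens it and keeps it open: about 2 N at the catch pad. Let go from shut it flies open over 4 rad/s; let go beyond 1.2 rad it does not.
- cover_hinge (a point): Middle of the cover's hinge axis (along the regulator's y), at the regulator's x = +58, z = 23 mm; does not move.
- cover_top (a point): Centre of the top panel's outer face; shut, 60 mm in front of and 48 mm above the hinge axis. To shut the cover, push it over from behind, then press the panel down (10 to 15 N) beside the catch pad, not on it (a pressed pad keeps the catch released), and hold it down half a second: the catch snaps back damped, in about 0.3 s. Caught, it rests at about 0.02 rad.
- catch (a joint): Steel rocker catch at the middle of the cover's front top edge, carried by it; 0 = at rest, 0.28 rad = pad fully down. Pressing the pad swings its hook, on the cover's front, off the keeper at about 0.1 rad. The pad goes down under 1.5 to 2 N, no more than the cover's own push, so the finger that presses it then carries the cover, which follows it as it rises.
- catch_pad (a point): Centre of the catch pad's upper face; pad 34 x 34 mm, 14 mm above the top panel; shut, it lies 100 mm in front of and 62 mm above the hinge axis, about 85 mm above the table. Press here, downward, 4 to 6 N.
- knob (a joint): Pressure knob's angle about the vertical, rad, anticlockwise from above; at 0 its pointer points to the regulator's front (-x). Turns -1.35 to 1.35, stays where left (friction 0.05 N m). The pointer meets the index tab when this equals joint index.
- knob_grip (a point): Centre of the knob's upright grip bar on the knob's axis: bar 34 mm long (along the pointer), 12 mm thick, 19 mm high, z from 32 to 51 mm above the table. Below it a round dial of 52 mm diameter, top 28 mm above the table. Its own -x is the pointer direction.
- pointer_tip (a point): Pointer end (white line on the black knob), at the dial's rim, 26 mm from the knob's axis.
- index (a joint): Angle of the stiff index tab round the knob's axis, rad, measured as for the knob. Differs each time; do not move it.
- index_tip (a point): Pointed inner end of the dark steel index tab, low on the regulator's top (27 mm above the table), 31 mm from the knob's axis.
- lock (a joint): Lock plate's travel, m: 0 = drawn back to the left, 0.055 = fully home over the dial. It slides toward the regulator's -y against about 2 N and stays where left.
- lock_fin (a point): Centre of the black grip fin on the steel U-shaped lock plate: fin 10 mm (x) by 26 mm (y) by 24 mm high, z from 33 to 57 mm above the table; the plate is 4 mm thick, 60 mm wide in x, its underside 30 mm above the table. Drawn back, the fin is 97 mm to the left of the knob's axis; home, 42 mm.
- spool_mid (a point): Bystander: wooden spool of cream thread, 38 mm across, 42 mm high, its centre; to the right of the regulator.
- jar_mid (a point): Bystander: small white jar, 42 mm across, 52 mm high, its centre; to the right and back.
- tape_mid (a point): Bystander: black tape measure, 61 x 73 x 28 mm, its centre; to the left of the regulator.

How it is judged:
By the outcome, as a careful person would: the job done as asked, in the order asked, and still so for the second after the job is handed in, with the robot touching nothing.
It also fails if it takes over 72 s, if anything falls off the work surface, if the arm or the gripper's body presses on something with over 40 N, if the wrist force passes 120 N, or if a joint passes its speed limit or range.

## Robot

A 6-joint arm with a two-finger parallel gripper is mounted at the origin on a cart in front of the work surface, level with it; the furniture and walls round the work are solid. World frame = base frame: x ahead of the robot, y to its left, z up, the work surface at z = 0. Lengths are in mm, angles in rad, forces in N, time in s.
With the tool pointing down it reaches from about 275 to 1000 mm from the base axis. Payload 8.4 kg.
Tool frame: the origin (TCP) lies at the very end of the fingers, on their centre line; the grasp point (between the pads) lies 19 mm behind it; z points along the fingers, y is the direction in which the jaws open and shut (so a half turn about z gives the same grasp; the last joint's range is limited). The gripper opens to 85 mm and grips with 20 to 120 N. Pads are 22 mm wide; open, the fingers measure 114 mm over their backs; the gripper's body (76 mm by 85 mm) begins 54 mm behind the grasp point. The pads swing forward as they close: fully open they stand 13 mm farther back than shut.
Start: joints at [1.254, 0.353, 1.633, -0, 1.155, -0.002], TCP at [193.515, 594.289, 231.281] pointing down, gripper open.
Joint ranges: [-2.63, 2.63], [-0.92, 2.1], [0.06, 2.66], [-1.3, 4.44], [0, 2.69], [-3.02, 3.02]. Speed limits (rad/s): [2.22, 2.22, 2.79, 3.14, 3.14, 3.14].

## Interface

Orientations are given as [roll, pitch, yaw] about the fixed x, y, z axes, in that order (R = Rz(yaw) Ry(pitch) Rx(roll)).
In Python, from rig import r, vision gives the robot as it stands.
- The arm moves only by the tool move_arm, never from a script. Its argument "series" is text: rows parted by semicolons, each of 7 numbers parted by spaces: the closure, from -1 (fully open) to 1 (shut), then the shift along the tool's x, y, z in units of 40 mm (1.0 is 40 mm), then the turn, a rotation vector about the tool's x, y, z in degrees. In form: grip tx ty tz ax ay az; .... A call has 1 to 20 rows; each row shifts and turns the pose as measured when the row begins, along the tool's axes as they then stand; what a row does not reach is not made up. A row lasts 1/8 s, in which the tool goes at most 62.5 mm and 10.7 degrees, less where a joint would pass 70% of its speed; a pose out of reach is approached as far as the arm can. A call is refused whole if a number of a shift passes 1 or a number of a turn 10.7, either way. A call with a gripper value outside its range is refused whole. The fingers move at their own pace and stop on an object; "grip_force" is the grip in N (left out, the last holds). Time passes only in rows, so rows that do not move let the fingers close. It gives the time, the measured TCP pose, the force and the opening at its end, in the units of the state.
- r.sense(): the state, without advancing time (a new reading comes with each control period).
- vision.grab_frame(name): name is "scene" or "top" or "wrist"; returns the picture (480x640x3 uint8, red, green, blue); there is no depth.
- vision.camera_params(name): a dict with "fx", "fy", "cx", "cy" (pixels), "k1" (the pictures are not rectified: a ray, as slopes to the right and down, at radius r is drawn at 1 + k1 r^2 times it, then the intrinsics apply), "position" and "rotation" of the camera in the world. Camera axes: x right, y up, looking along -z (the intrinsics and any distortion apply to the point x, -y, -z); pixel columns grow to the right and rows downward; lengths in mm; the calibration is good to about 2 mm. A picture is of the moment at which its call begins: read the wrist's pose just before it. camera_params takes no time and is no camera call; for the wrist camera it gives the pose at the moment of the call.
- r.sign_off(): hands the job in, once; it reports no verdict.
The state is a dict: "clock": time; "qpos": joint angles; "qvel": joint speeds; "joint_efforts": joint torques, N m; "eef_pos": TCP position; "tcp_rot": TCP orientation; "contact_force": force on the tool from outside, world axes, zero at the start; "wrist_torque": the same for the moment, N m; "opening": opening from 0.0 (shut) to 1.0 (fully open).
Only numpy, scipy, OpenCV 4.12 (cv2) and the standard library are available. Lean on these libraries where they do the work, as an engineer would, in place of code of your own. Each camera call takes 0.05 s, during which the arm holds its last target. There are 200 camera calls.

## Working session

There is one attempt and no reset: what is moved stays moved. The work goes in short steps, Python scripts to look and compute and a tool call to move; the robot and the scene stay as the last step left them, time stands still between calls to the robot, and variables do not carry over. Pictures are saved under pics/ and viewed, about 8 in all and at most 12, crops included, and the job is handed in when it is done.

Besides the shell and the picture viewer there is one more tool, called as name(argument=value, ...) on one line, values as JSON. move_arm: Moves the arm, as the interface text tells. Its arguments: {"type":"object","properties":{"series":{"type":"string"},"grip_force":{"type":"number"}},"required":["series"]}

```bash
ls; mkdir -p pics; python3 - <<'E'
from rig import r, vision
import cv2
print(r.sense())
for n in ("scene","top"):
    im=vision.grab_frame(n); cv2.imwrite(f"pics/{n}0.png",im[:,:,::-1]); p=vision.camera_params(n); print(n,p)
print(vision.camera_params("wrist"))
E
```

```text
pics
{'clock': 0.0, 'qpos': array([ 1.25355238e+00,  3.53638404e-01,  1.63414538e+00, -2.45298791e-06,
        1.15519091e+00, -2.38509941e-03]), 'qvel': array([-8.67734389e-04,  6.66253807e-05, -1.51941397e-03,  2.58380362e-04,
        1.31059676e-04, -7.24511779e-05]), 'joint_efforts': array([-2.36586551e-03, -6.05241680e+01, -3.42067230e+01, -1.96242017e-04,
        9.30967683e-03, -6.60091757e-06]), 'eef_pos': array([193.39381383, 593.82245404, 230.56295256]), 'tcp_rot': array([-3.14021061e+00, -1.05351192e-06,  2.82673480e+00]), 'contact_force': array([-0.22520932,  0.27370294,  0.40637375]), 'wrist_torque': array([0.05485401, 0.00418183, 0.0356041 ]), 'opening': 0.9991150987300786}
scene {'fx': 544.8195470824307, 'fy': 544.8195470824307, 'cx': 306.16293926351716, 'cy': 235.4592851512507, 'k1': -0.02305750228114122, 'position': array([-106.09990004,  404.74219141,  654.43365427]), 'rotation': array([ 0.89402227, -0.00237864, -2.10445502])}
top {'fx': 578.825939862604, 'fy': 578.825939862604, 'cx': 318.9213543152379, 'cy': 242.08624917520106, 'k1': -0.09732592193898991, 'position': array([349.38907694,  46.00645651, 987.47974982]), 'rotation': array([ 0.19390546, -0.00573151, -1.59035701])}
{'fx': 342.84338692983283, 'fy': 342.84338692983283, 'cx': 324.3472866780715, 'cy': 242.27423634312063, 'k1': -0.016178390042060856, 'position': array([116.82631126, 618.77285696, 372.42729358]), 'rotation': array([-3.22951160e-01,  7.77666145e-04,  1.25687309e+00])}
```

View pics/scene0.png

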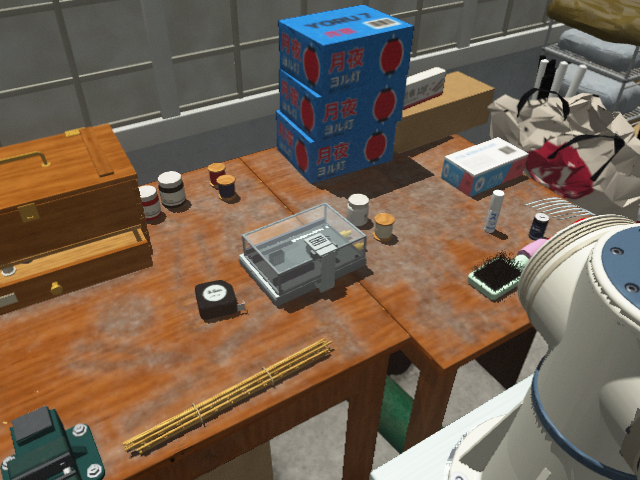

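View pics/top0.png

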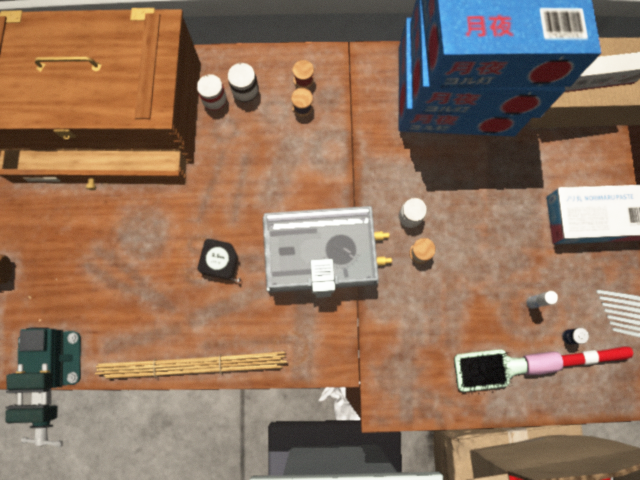

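The scene view shows the shut cover around (305,250). In the top view the regulator is at (320,250), the pad at (322,274), the tape at (218,260), the jar at (413,212) and the spool at (423,249).

```bash
cat > h.py <<'E'
import numpy as np, cv2
from rig import r, vision
from scipy.spatial.transform import Rotation as R
def ray(p,u,v):
    xd=(u-p['cx'])/p['fx']; yd=(v-p['cy'])/p['fy']; x,y=xd,yd
    for _ in range(20):
        s=1+p['k1']*(x*x+y*y); x,y=xd/s,yd/s
    return np.array(p['position']), R.from_euler('xyz',p['rotation']).apply([x,-y,-1])
def onplane(p,u,v,z):
    o,d=ray(p,u,v); return o+d*(z-o[2])/d[2]
def proj(p,P):
    c=R.from_euler('xyz',p['rotation']).inv().apply(np.atleast_2d(P)-p['position'])
    x=c[:,0]/-c[:,2]; y=-c[:,1]/-c[:,2]; s=1+p['k1']*(x*x+y*y)
    return np.c_[p['fx']*x*s+p['cx'],p['fy']*y*s+p['cy']]
E
python3 - <<'E'
from h import *
im=cv2.imread('pics/top0.png'); c=im[190:310,255:395]
cv2.imwrite('pics/topc.png',cv2.resize(c,None,fx=5,fy=5,interpolation=cv2.INTER_CUBIC)[:600])
p=vision.camera_params('top')
for n,u,v,z in [('pad',322,274,85),('tape',218,260,28),('jar',413,212,52),('spool',423,249,42)]: print(n,onplane(p,u,v,z).round())
E
```

```text
pad [475.  34.  85.]
tape [510. 207.  28.]
jar [ 581. -121.   52.]
spool [ 520. -136.   42.]
```

View pics/topc.png

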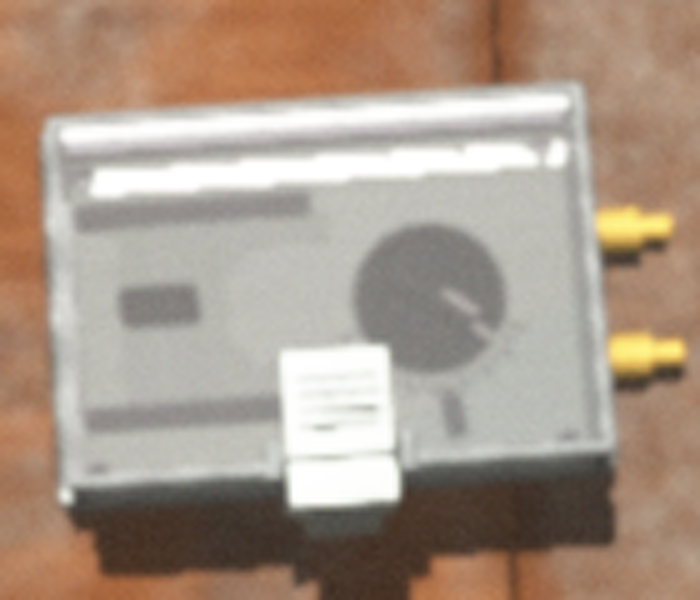

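Dial centre is at crop (430,298), pointer tip at (492,338), tab inner tip at (453,392), fin top at (160,305) and pad at (338,402).

```bash
python3 - <<'E'
from h import *
p=vision.camera_params('top')
g=lambda u,v,z: onplane(p,255+u/5,190+v/5,z)
P={n:g(*a) for n,a in dict(dial=(430,298,28),ptr=(492,338,30),tab=(453,392,27),taboot=(458,435,27),fin=(160,305,57),pad=(338,402,85),tl=(45,120,71),tr=(583,86,71),bl=(62,492,71),br=(612,450,71)).items()}
for k,v in P.items(): print(k,v.round(1))
obj={'dial':(0,-35),'fin':(0,62),'pad':(-42,0)}
A=np.array([obj[k] for k in obj],float); B=np.array([P[k][:2] for k in obj])
a=A-A.mean(0); b=B-B.mean(0); yaw=np.arctan2((a[:,0]*b[:,1]-a[:,1]*b[:,0]).sum(),(a*b).sum())
Rm=np.array([[np.cos(yaw),-np.sin(yaw)],[np.sin(yaw),np.cos(yaw)]]); t=B.mean(0)-Rm@A.mean(0)
print('yaw',yaw,'org',t,'res',B-(A@Rm.T+t))
k=Rm@[0,-35]+t
for n in('ptr','tab','taboot'):
    d=Rm.T@(P[n][:2]-k); print(n,np.hypot(*d),np.arctan2(-d[1],-d[0]))
for w in ('scene','top'):
    q=vision.camera_params(w)
    print(w,proj(q,[[*(Rm@np.array(o[:2])+t),o[2]] for o in [(-62,95,0),(-62,-95,0),(-42,0,85),(-62,88,22)]]).round(1))
E
```

```text
dial [ 5.241e+02 -1.000e-01  2.800e+01]
ptr [509.7 -20.5  30. ]
tab [492.1  -7.   27. ]
taboot [477.5  -8.3  27. ]
fin [518.1  89.5  57. ]
pad [481.   32.5  85. ]
tl [577.5 125.8  71. ]
tr [585.8 -50.1  71. ]
bl [455.7 120.6  71. ]
br [465.8 -54.9  71. ]
yaw 0.04847560875702577 org [522.12980035  32.30584515] res [[ 0.24736715  2.5168698 ]
 [-1.02479999 -4.71278487]
 [ 0.77743283  2.19591507]]
ptr 22.770107852883825 0.8518308958934867
tab 32.061423750905554 0.08899587283010739
taboot 46.66744992687262 0.07311949834063333
scene [[278.4 306.9]
 [369.  264.8]
 [320.  240.6]
 [281.7 295.8]]
top [[268.7 293.2]
 [379.3 285.8]
 [324.  270.9]
 [271.8 291.6]]
```

move_arm(series="1 0 0 0 0 0 -10.4; 1 0 0 0 0 0 -10.4; 1 -0.41 -0.9 0 0 0 0; 1 -0.41 -0.9 0 0 0 0; 1 -0.41 -0.9 0 0 0 0; 1 -0.41 -0.9 0 0 0 0; 1 -0.41 -0.9 0 0 0 0; 1 -0.41 -0.9 0 0 0 0; 1 -0.41 -0.9 0 0 0 0; 1 -0.41 -0.9 0 0 0 0; 1 -0.41 -0.9 0 0 0 0; 1 -0.41 -0.9 0 0 0 0; 1 -0.41 -0.9 0 0 0 0; 1 -0.41 -0.9 0 0 0 0; 1 -0.41 -0.9 0 0 0 0; 1 -0.41 -0.9 0 0 0 0; 1 0 0 0 0 0 0")

```text
clock: 2.22
eef_pos: [458.5, 87.3, 227.9]
tcp_rot: [-3.135, -0.004, -3.079]
contact_force: [-0.7, -0.3, -0.1]
opening: 0.002
```

move_arm(series="1 -0.25 -0.7 0.5 0 0 0.8; 1 -0.25 -0.7 0.5 0 0 0; 1 0 0 0.5 0 0 0; 1 0 0 0 0 0 0")

```text
clock: 2.72
eef_pos: [480.7, 32.7, 166.4]
tcp_rot: [-3.137, -0.005, -3.094]
contact_force: [-0.7, 0.3, -0.5]
opening: -0.003
```

```bash
python3 - <<'E'
from h import *
s=r.sense(); p=vision.camera_params('wrist'); im=vision.grab_frame('wrist'); print(s['eef_pos'],s['tcp_rot'],s['qpos'],s['contact_force'],p)
cv2.imwrite('pics/w1.png',im[:,:,::-1])
E
```

```text
[480.65514764  32.6587314  166.42939633] [-3.13651055 -0.00530364 -3.09373401] [ 0.06826583  0.21318727  1.99209877 -0.00615014  0.94172185 -1.54677043] [-0.69124086  0.33894192 -0.53099497] {'fx': 342.84338692983283, 'fy': 342.84338692983283, 'cx': 324.3472866780715, 'cy': 242.27423634312063, 'k1': -0.016178390042060856, 'position': array([400.86200511,  28.8735391 , 308.6484393 ]), 'rotation': array([-0.31792032,  0.00427927,  1.61956183])}
```

View pics/w1.png

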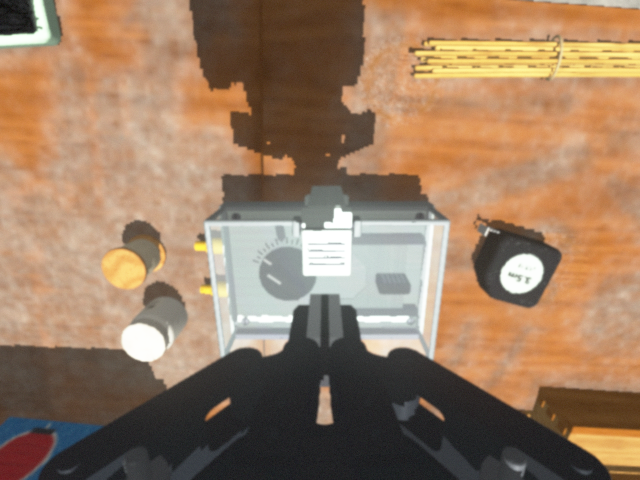

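The wrist view shows the pad at (327,252), dial at (287,272), fin at (394,283), tab at (279,232) and the finger tips at about (326,298).

```bash
python3 - <<'E'
from h import *
p=vision.camera_params('wrist')
for n,u,v,z in [('pad',327,252,85),('dial',287,272,28),('fin',394,283,57),('tab',281,238,27),('tapec',518,275,28)]: print(n,onplane(p,u,v,z).round(1))
print(proj(p,[480.7,32.7,166.4]))
im=cv2.imread('pics/w1.png')[195:365,195:455]; cv2.imwrite('pics/w1c.png',cv2.resize(im,None,fx=3,fy=3,interpolation=cv2.INTER_CUBIC))
E
```

```text
pad [482.6  33.8  85. ]
dial [5.24e+02 5.00e-01 2.80e+01]
fin [516.6  89.8  57. ]
tab [492.8  -5.3  27. ]
tapec [516.5 207.   28. ]
[[325.32138967 307.2340025 ]]
```

move_arm(series="1 -0.02 0.02 0.6 0 0 0; 1 0 0 0.6 0 0 0; 1 0 0 0.5 0 0 0; 1 0 0 0.12 0 0 0; 1 0 0 0 0 0 0")

```text
clock: 3.4
eef_pos: [485.1, 36.8, 98.0]
tcp_rot: [-3.137, 0.004, -3.09]
contact_force: [-0.7, -0.3, -0.2]
opening: -0.004
```

move_arm(series="1 0.09 -0.09 0.1 0 0 0; 1 0 0 0.12 0 0 0; 1 0 0 0.05 0 0 0; 1 0 0 0.05 0 0 0; 1 0 0 0 0 0 0")

```text
clock: 4.03
eef_pos: [482.9, 32.9, 86.5]
tcp_rot: [-3.137, 0.008, -3.09]
contact_force: [0.3, -0.9, 0.4]
opening: 0.002
```

move_arm(series="1 0 0 0.05 0 0 0; 1 0 0 0.05 0 0 0; 1 0 0 0 0 0 0")

```text
clock: 4.4
eef_pos: [483.2, 32.9, 82.5]
tcp_rot: [-3.137, 0.008, -3.09]
contact_force: [0.2, -0.1, 1.7]
opening: 0.001
```

move_arm(series="1 0 0 0.05 0 0 0; 1 0 0 0.05 0 0 0; 1 0 0 0 0 0 0")

```text
clock: 4.78
eef_pos: [482.6, 32.9, 78.8]
tcp_rot: [-3.137, 0.007, -3.09]
contact_force: [-2.1, 0.3, 9.6]
opening: -0.001
```

move_arm(series="1 -0.09 -0.12 -0.13 0 0 0; 1 -0.09 0 -0.13 0 0 0; 1 -0.09 0 -0.13 0 0 0; 1 -0.1 0 -0.13 0 0 0; 1 0 0 0 0 0 0")

```text
clock: 5.4
eef_pos: [499.3, 28.9, 101.2]
tcp_rot: [-3.137, 0.008, -3.09]
contact_force: [0.2, -0.5, 1.8]
opening: 0.005
```

move_arm(series="1 -0.1 0.03 -0.09 0 0 0; 1 -0.11 0.03 -0.09 0 0 0; 1 -0.11 0.03 -0.09 0 0 0; 1 -0.11 0 -0.09 0 0 0; 1 -0.135 0 -0.075 0 0 0; 1 -0.135 0 -0.075 0 0 0; 1 -0.135 0 -0.075 0 0 0; 1 -0.135 0 -0.075 0 0 0; 1 0 0 0 0 0 0")

```text
clock: 6.52
eef_pos: [540.9, 35.1, 129.8]
tcp_rot: [-3.137, 0.009, -3.089]
contact_force: [0.2, -1.1, 2.3]
opening: 0.001
```

move_arm(series="1 -0.12 0 -0.03 0 0 0; 1 -0.126 0 -0.03 0 0 0; 1 -0.126 0 -0.03 0 0 0; 1 -0.126 0 -0.03 0 0 0; 1 -0.15 0 -0.014 0 0 0; 1 -0.15 0 -0.014 0 0 0; 1 -0.15 0 -0.014 0 0 0; 1 -0.15 0 -0.014 0 0 0; 1 0 0 0 0 0 0")

```text
clock: 7.65
eef_pos: [588.0, 37.7, 137.4]
tcp_rot: [-3.137, 0.009, -3.09]
contact_force: [1.2, 0.0, 1.1]
opening: -0.001
```

```bash
python3 - <<'E'
from h import *
im=vision.grab_frame('scene')[:,:,::-1]
cv2.imwrite('pics/s2.png',cv2.resize(im[140:340,180:420],None,fx=3,fy=3))
E
```

```text
(no output)
```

View pics/s2.png

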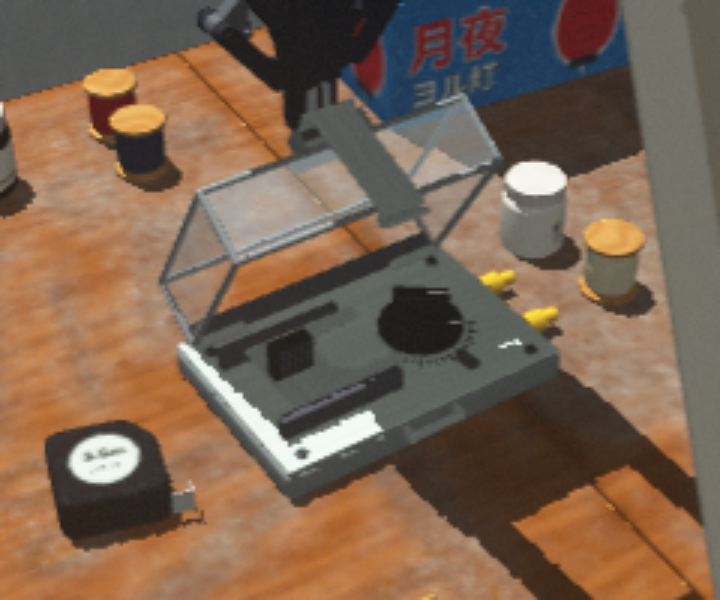

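move_arm(series="1 -0.12 0 0 0 0 0; 1 -0.125 0 0 0 0 0; 1 -0.125 0 0.01 0 0 0; 1 -0.125 0 0.01 0 0 0; 1 -0.14 0 0.034 0 0 0; 1 -0.14 0 0.034 0 0 0; 1 -0.14 0 0.034 0 0 0; 1 -0.14 0 0.034 0 0 0; 1 -0.11 0 0.05 0 0 0; 1 -0.11 0 0.05 0 0 0; 1 -0.11 0 0.05 0 0 0; 1 -0.11 0 0.05 0 0 0; 1 0 0 0 0 0 0")

```text
clock: 9.32
eef_pos: [651.7, 41.0, 122.3]
tcp_rot: [-3.137, 0.009, -3.09]
contact_force: [1.2, -0.9, 0.9]
opening: 0.001
```

move_arm(series="1 -0.1 0 0.025 0 0 0; 1 -0.1 0 0.025 0 0 0; 1 -0.1 0 0.025 0 0 0; 1 -0.1 0 0.03 0 0 0; 1 -0.1 0 0.075 0 0 0; 1 -0.1 0 0.075 0 0 0; 1 -0.1 0 0.075 0 0 0; 1 -0.1 0 0.075 0 0 0; 1 -0.1 0 0.075 0 0 0; 1 -0.1 0 0 0 0 0; 1 -0.1 0 0 0 0 0; 1 -0.1 0 0 0 0 0; 1 0 0 0 0 0 0")

```text
clock: 10.95
eef_pos: [701.5, 43.4, 101.0]
tcp_rot: [-3.137, 0.005, -3.09]
contact_force: [0.9, -0.1, -0.2]
opening: -0.001
```

move_arm(series="1 -0.3 0 0 0 0 0; 1 -0.3 0 -0.3 0 0 0; 1 0 0 -0.8 0 0 0; 1 0 0 -0.8 0 0 0; 1 0 0 -0.8 0 0 0; 1 0 0 -0.5 0 0 0; 1 0.84 -0.14 0 0 0 0; 1 0.84 -0.14 0 0 0 0; 1 0.84 -0.14 0 0 0 0; 0 0.84 -0.14 0 0 0 0; 0 0.84 -0.14 0 0 0 0; 0 0.84 -0.14 0 0 0 0; 0 0 0 0 0 0 0")

```text
clock: 12.58
eef_pos: [532.1, 0.5, 243.7]
tcp_rot: [-3.137, 0.021, -3.089]
contact_force: [0.1, -1.2, -0.1]
opening: 0.504
```

```bash
python3 - <<'E'
from h import *
s=r.sense(); p=vision.camera_params('wrist'); im=vision.grab_frame('wrist')[:,:,::-1]; print(s['eef_pos'],s['tcp_rot'],s['contact_force'],s['opening'])
np.save('w2.npy',p,allow_pickle=True)
c=proj(p,[524.7,0,30])[0]; print(c)
x0,y0=int(c[0])-70,int(c[1])-80; print(x0,y0)
cv2.imwrite('pics/w2full.png',im)
cv2.imwrite('pics/w2.png',cv2.resize(im[y0:y0+145,x0:x0+200],None,fx=4,fy=4,interpolation=cv2.INTER_CUBIC))
t=vision.grab_frame('top')[:,:,::-1]; cv2.imwrite('pics/t2.png',t)
E
```

```text
[5.32069345e+02 5.27842262e-01 2.43707505e+02] [-3.13696779  0.02059954 -3.08922138] [ 0.07510973 -1.2122458  -0.09920307] 0.5042882581582471
[325.49608671 196.90398889]
255 116
```

View pics/w2.png

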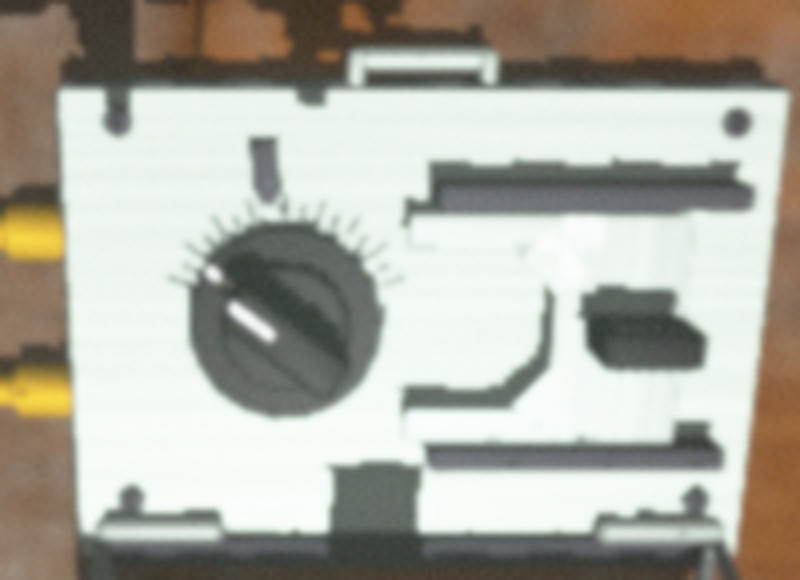

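Dial centre is at crop (285,320), pointer tip (208,270), tab tip (270,200), tab root (263,140) and fin top about (650,345). The front edge runs (60,88) to (788,92).

```bash
python3 - <<'E'
from h import *
p=np.load('w2.npy',allow_pickle=True).item()
g=lambda u,v,z: onplane(p,255+u/4,116+v/4,z)
P={n:g(*a) for n,a in dict(dial=(285,320,28),ptr=(208,270,28.5),l1=(232,306,51),l2=(273,340,51),tab=(270,202,27),root=(263,140,27),fin=(655,345,57),fR=(60,88,22),fL=(788,92,22),bL=(735,550,22),bR=(85,535,22)).items()}
for k,v in P.items(): print(k,v.round(1))
d=P['fL']-P['fR']; yaw=np.arctan2(-d[0],d[1]); print('yaw',yaw,np.hypot(*d[:2]))
yaw=.0485; ex=np.array([np.cos(yaw),np.sin(yaw)]); ey=np.array([-ex[1],ex[0]])
for K in (P['dial'][:2],np.array([524.7,0])):
  for n in('ptr','l1','l2','tab','root'):
    d=P[n][:2]-K; print(n,np.hypot(*d).round(1),np.arctan2(-d@ey,-d@ex).round(3))
d=P['l1']-P['l2']; print('line ang',np.arctan2(-d[:2]@ey,-d[:2]@ex))
d=P['fin']-P['dial']; print('fin rel',d[:2]@ex,d[:2]@ey)
E
```

```text
dial [524.1   0.8  28. ]
ptr [512.  -19.9  28.5]
l1 [516.5 -12.7  51. ]
l2 [524.4  -2.2  51. ]
tab [493.9  -4.7  27. ]
root [478.6  -7.3  27. ]
fin [519.2  90.5  57. ]
fR [468.9 -59.3  22. ]
fL [459.9 124.9  22. ]
bL [584.4 131.9  22. ]
bR [589.9 -52.2  22. ]
yaw 0.049073163466826365 184.47267564931198
ptr 24.0 0.991
l1 15.5 1.005
l2 3.0 1.616
tab 30.7 0.132
root 46.2 0.127
ptr 23.6 0.953
l1 15.1 0.947
l2 2.2 1.39
tab 31.1 0.105
root 46.7 0.109
line ang 0.8739857142494212
fin rel -0.5563906249642185 89.87779244997152
```

move_arm(series="0.3 0.19 0 0 0 1.2 0; 0.3 0 0 0 0 0 -10.6; 0.3 0 0 0 0 0 -10.6; 0.3 0 0 0 0 0 -10.6; 0.3 0 0 0 0 0 -10.6; 0.3 0 0 0 0 0 -10.6; 0.3 0 0 0.8 0 0 0; 0.3 0 0 0.8 0 0 0; 0.3 0 0 0.8 0 0 0; 0.3 0 0 0.8 0 0 0; 0.3 0 0 0 0 0 0")

```text
clock: 14.05
eef_pos: [535.0, 1.9, 113.1]
tcp_rot: [3.141, -0.006, -2.143]
contact_force: [-0.4, -0.0, 0.4]
opening: 0.347
```

move_arm(series="0.3 0.17 0.21 0.3 0 0 0; 0.3 0 0 0.5 0 0 0; 0.3 0 0 0.35 0 0 0; 0.3 0 0 0 0 0 0")

```text
clock: 14.55
eef_pos: [525.3, 0.5, 68.3]
tcp_rot: [-3.139, -0.004, -2.143]
contact_force: [0.2, -0.5, 0.8]
opening: 0.351
```

Now lower 33 mm.

move_arm(series="0.3 0.02 0.02 0.3 0 0 0; 0.3 0.02 0.02 0.3 0 0 0; 0.3 0.01 0.01 0.2 0 0 0; 0.3 0 0 0 0 0 0")

```text
clock: 15.05
eef_pos: [523.0, -0.3, 35.2]
tcp_rot: [-3.138, -0.003, -2.143]
contact_force: [0.5, 0.5, 0.1]
opening: 0.347
```

move_arm(series="1 -0.02 -0.02 0 0 0 0; 1 0 0 0 0 0 0; 1 0 0 0 0 0 0; 1 0 0 0 0 0 0; 1 0 0 0 0 0 0", grip_force=25)

```text
clock: 15.68
eef_pos: [524.2, -0.0, 35.3]
tcp_rot: [-3.138, -0.003, -2.143]
contact_force: [0.3, 0.3, -2.1]
opening: 0.131
```

move_arm(series="1 0 0 0 0 0 4; 1 0 0 0 0 0 4; 1 0 0 0 0 0 4; 1 0 0 0 0 0 4; 1 0 0 0 0 0 4; 1 0 0 0 0 0 4; 1 0 0 0 0 0 4; 1 0 0 0 0 0 4; 1 0 0 0 0 0 4; 1 0 0 0 0 0 4; 1 0 0 0 0 0 4; 1 0 0 0 0 0 3.5; 1 0 0 0 0 0 0")

```text
clock: 17.3
eef_pos: [523.7, 0.6, 35.3]
tcp_rot: [-3.137, 0.0, -2.997]
contact_force: [-0.2, -1.4, -2.8]
opening: 0.133
```

```bash
python3 - <<'E'
from h import *
p=vision.camera_params('wrist'); im=vision.grab_frame('wrist')[:,:,::-1]
np.save('w3.npy',p,allow_pickle=True)
c=proj(p,[493.5,-4,28])[0]; print(c)
x0,y0=int(c[0])-80,int(c[1])-60; print(x0,y0)
cv2.imwrite('pics/w3.png',cv2.resize(im[y0:y0+120,x0:x0+160],None,fx=5,fy=5,interpolation=cv2.INTER_CUBIC))
E
```

```text
[325.26548281 242.73141871]
245 182
```

View pics/w3.png

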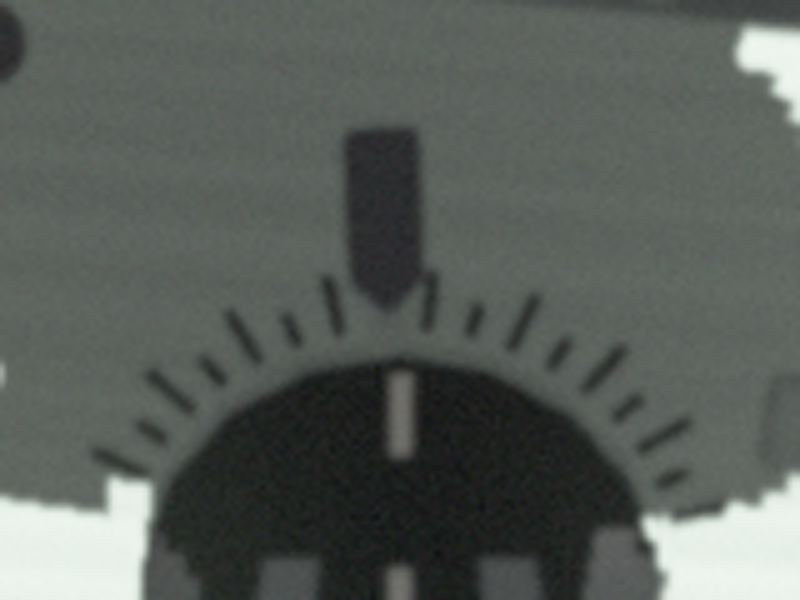

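Tab tip is at (388,312), tab root at (381,130), pointer end at (400,372) and its inner end at (400,458). The tab lies slightly to the pointer's left.

```bash
python3 - <<'E'
from h import *
p=np.load('w3.npy',allow_pickle=True).item()
g=lambda u,v,z: onplane(p,245+u/5,182+v/5,z)[:2]
a,b,c,d=g(388,312,27),g(381,130,27),g(400,372,28.2),g(400,458,28.2)
K=r.sense()['eef_pos'][:2]
ang=lambda v: np.arctan2(-v[1],-v[0])-.0485
print(a,b,c,d,'axis est',c+26*(d-c)/np.hypot(*(d-c)),K)
print('tab dir',ang(b-a),'ptr dir',ang(c-d))
for k in (K,np.array([524.3,.3])): print(ang(a-k),ang(b-k),ang(c-k),np.hypot(*(a-k)),np.hypot(*(c-k)))
E
```

```text
[494.81889062  -5.05343018] [477.89798056  -8.13129587] [500.07824007  -3.15704355] [508.67889091  -1.8943661 ] axis est [525.80249136   0.61958133] [523.74928811   0.63034826]
tab dir 0.13142996120927575 ptr dir 0.09727050208268341
0.14549315370207705 0.14031202753829913 0.11015625580979134 29.483440036090187 23.972126566883166
0.131131150572114 0.13124011829419596 0.09326726355668201 29.963227878213154 24.467218971059587
```

move_arm(series="1 0 0 0 0 0 -2.1; 1 0 0 0 0 0 0; 1 0 0 0 0 0 0")

```text
clock: 17.73
eef_pos: [523.7, 0.6, 35.3]
tcp_rot: [-3.137, -0.0, -2.957]
contact_force: [0.6, 0.5, -3.0]
opening: 0.131
```

```bash
cat > chk.py <<'E'
from h import *
import sys
p=vision.camera_params('wrist'); im=vision.grab_frame('wrist')[:,:,::-1]
c=proj(p,[493.5,-4,28])[0]; x0,y0=int(c[0])-80,int(c[1])-60; print(x0,y0)
cv2.imwrite(sys.argv[1],cv2.resize(im[y0:y0+120,x0:x0+160],None,fx=5,fy=5,interpolation=cv2.INTER_CUBIC))
E
python3 chk.py pics/w4.png
```

```text
248 182
```

View pics/w4.png

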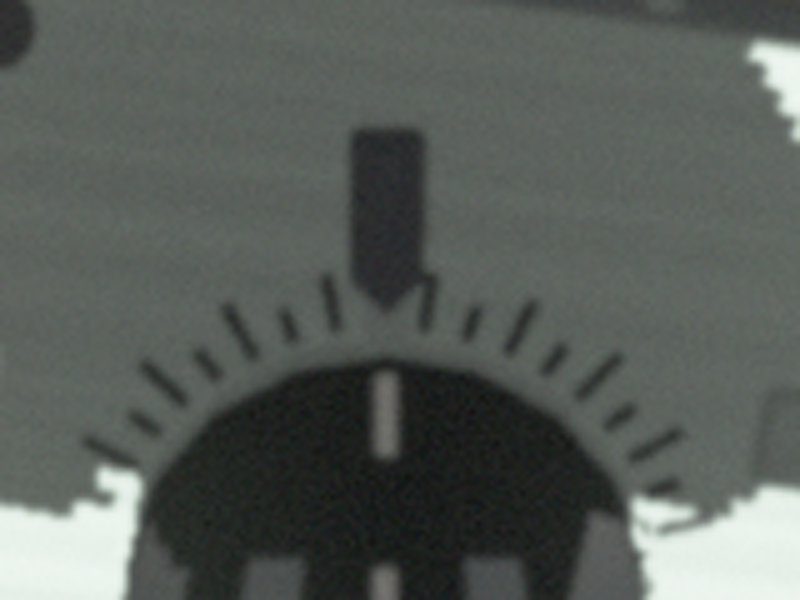

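move_arm(series="0.5 0 0 0 0 0 0; 0.5 0 0 0 0 0 0; 0.5 0 0 -0.3 0 0 0; 0.5 0 0 -0.8 0 0 0; 1 0 0 -0.8 0 0 7.8; 1 0 0.9 0 0 0 0; 1 0 0.9 0 0 0 0; 1 0 0.9 0 0 0 0; 1 0 0.8 0 0 0 0; 1 0 0 0.7 0 0 0; 1 0 0 0 0 0 0")

```text
clock: 19.15
eef_pos: [521.3, 145.6, 94.0]
tcp_rot: [-3.139, 0.011, -3.099]
contact_force: [-1.0, 0.9, 0.3]
opening: 0.003
```

```bash
python3 - <<'E'
from h import *
im=vision.grab_frame('scene')[:,:,::-1]
cv2.imwrite('pics/s3.png',cv2.resize(im[140:340,180:420],None,fx=3,fy=3,interpolation=cv2.INTER_CUBIC))
E
```

move_arm(series="1 0.1 0 0.5 0 0 0; 1 0 0 0.5 0 0 0; 1 0 0 0.35 0 0 0; 1 0 0 0 0 0 0")

```text
clock: 19.7
eef_pos: [523.1, 145.0, 45.3]
tcp_rot: [-3.141, 0.021, -3.102]
contact_force: [0.0, -0.4, -0.5]
opening: 0.001
```

move_arm(series="1 0.14 0 0.12 0 0 0; 1 0.03 -0.3 0.02 0 0 0; 1 0 -0.2 0 0 0 0; 1 0 -0.2 0 0 0 0; 1 0 -0.2 0 0 0 0; 1 0 0 0 0 0 0")

```text
clock: 20.45
eef_pos: [518.8, 106.1, 41.3]
tcp_rot: [3.141, 0.024, -3.103]
contact_force: [0.1, 0.4, 1.0]
opening: 0.003
```

move_arm(series="1 0 -0.15 0 0 0 0; 1 0 -0.15 0 0 0 0; 1 0 -0.15 0 0 0 0; 1 0 0 0 0 0 0")

```text
clock: 20.95
eef_pos: [519.7, 87.2, 41.3]
tcp_rot: [3.141, 0.024, -3.103]
contact_force: [-0.3, -0.2, -0.8]
opening: -0.001
```

```bash
python3 - <<'E'
from h import *
im=vision.grab_frame('scene')[:,:,::-1]
cv2.imwrite('pics/s4.png',cv2.resize(im[180:320,210:400],None,fx=4,fy=4,interpolation=cv2.INTER_CUBIC))
E
```

View pics/s4.png

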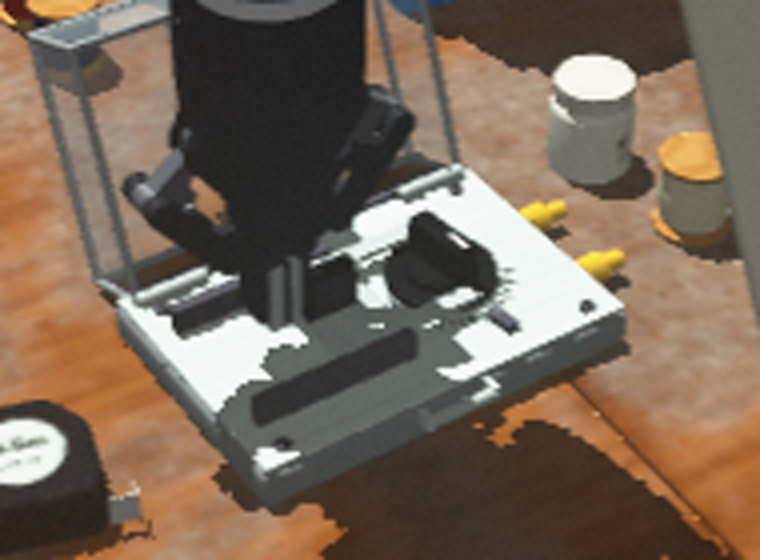

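The fin at (335,285) is moving ahead of the finger; I'll push it on to the stop.

move_arm(series="1 0 -0.12 0 0 0 0; 1 0 -0.12 0 0 0 0; 1 0 -0.12 0 0 0 0; 1 0 -0.08 0 0 0 0; 1 0 0 0 0 0 0")

```text
clock: 21.62
eef_pos: [520.7, 69.1, 41.4]
tcp_rot: [3.14, 0.024, -3.103]
contact_force: [0.1, 5.2, -0.2]
opening: 0.002
```

move_arm(series="1 0 -0.06 0 0 0 0; 1 0 0 0 0 0 0")

```text
clock: 21.88
eef_pos: [520.7, 69.2, 41.5]
tcp_rot: [3.136, 0.025, -3.105]
contact_force: [-0.2, 3.5, -0.7]
opening: -0.003
```

move_arm(series="1 0 -0.15 0 0 0 0; 1 0 -0.15 0 0 0 0; 1 0 0.3 0 0 0 0; 1 0 0 -0.8 0 0 0; 1 0 0 -0.8 0 0 0; 1 0 0 -0.8 0 0 0; 1 0 0 -0.8 0 0 0; 1 0 0 -0.8 0 0 0; 1 0 0 0 0 0 0")

```text
clock: 23.0
eef_pos: [515.3, 75.9, 206.5]
tcp_rot: [3.123, 0.022, -3.112]
contact_force: [0.1, -0.0, -0.2]
opening: -0.002
```

```bash
python3 - <<'E'
from h import *
s=r.sense(); p=vision.camera_params('wrist'); im=vision.grab_frame('wrist')[:,:,::-1]; np.save('w5.npy',p,allow_pickle=True)
print(s['eef_pos'],s['tcp_rot'])
c=proj(p,[520,25,30])[0]; x0,y0=int(c[0])-100,int(c[1])-72; print(c,x0,y0)
cv2.imwrite('pics/w5.png',cv2.resize(im[y0:y0+145,x0:x0+200],None,fx=4,fy=4,interpolation=cv2.INTER_CUBIC))
t=vision.grab_frame('top')[:,:,::-1]; cv2.imwrite('pics/t5.png',t)
E
```

```text
[515.29662249  75.86228322 206.48516416] [ 3.12325874  0.02205739 -3.11166082]
[267.80416643 216.03028729] 167 144
```

View pics/w5.png

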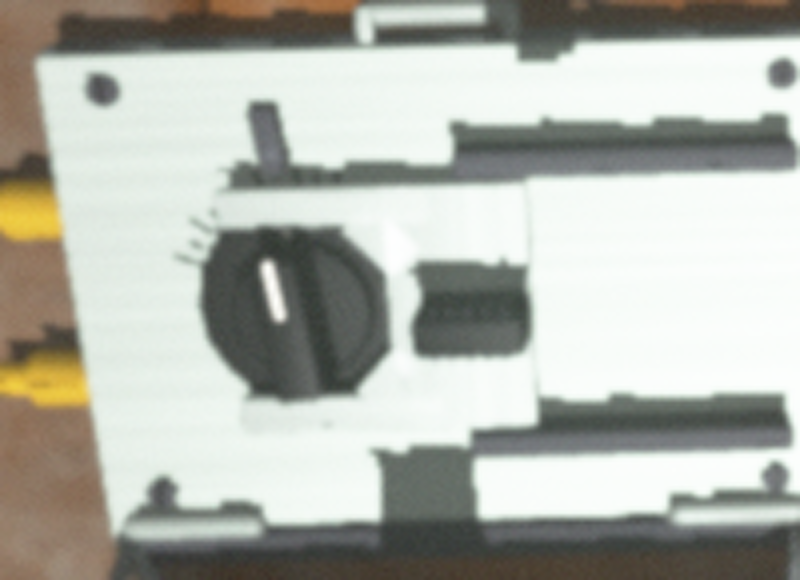

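The plate is home, with the fin at (470,310) next to the dial and the pointer line still toward the tab. Next I'll close the cover.

move_arm(series="1 0 0 0 1 1.2 -1.1; 1 -0.8 0.02 0 0 0 0; 1 -0.8 0.02 0 0 0 0; 1 -0.8 0.02 0 0 0 0; 1 -0.8 0.02 0 0 0 0; 1 -0.8 0.02 0 0 0 0; 1 -0.8 0.02 0 0 0 0; 1 0 0 0 0 0 0")

```text
clock: 24.1
eef_pos: [705.8, 90.6, 188.2]
tcp_rot: [-3.133, -0.028, -3.085]
contact_force: [-0.6, -0.2, -0.6]
opening: -0.003
```

move_arm(series="1 0 0 0.5 0 -1.5 0; 1 0 0 0.6 0 0 0; 1 0 0 0.5 0 0 0; 1 0 0 0.2 0 0 0; 1 0 0 0 0 0 0")

```text
clock: 24.72
eef_pos: [700.9, 89.8, 109.3]
tcp_rot: [-3.131, -0.011, -3.083]
contact_force: [-0.2, -0.4, 0.8]
opening: -0.001
```

move_arm(series="1 0.17 0 0 0 0 0; 1 0.17 0 0 0 0 0; 1 0.15 0 -0.02 0 0 0; 1 0.15 0 -0.02 0 0 0; 1 0.15 0 -0.02 0 0 0; 1 0.14 0 -0.02 0 0 0; 1 0.14 0 -0.02 0 0 0; 1 0.13 0 -0.03 0 0 0; 1 0.13 0 -0.03 0 0 0; 1 0.13 0 -0.03 0 0 0; 1 0.13 0 -0.03 0 0 0; 1 0 0 0 0 0 0")

```text
clock: 26.22
eef_pos: [636.2, 86.3, 123.3]
tcp_rot: [-3.131, -0.002, -3.083]
contact_force: [1.8, -0.4, 0.9]
opening: 0.001
```

move_arm(series="1 0.1 0 -0.04 0 0 0; 1 0.1 0 -0.04 0 0 0; 1 0.1 0 -0.04 0 0 0; 1 0.1 0 -0.04 0 0 0; 1 0.136 0 -0.02 0 0 0; 1 0.136 0 -0.02 0 0 0; 1 0.136 0 -0.02 0 0 0; 1 0.136 0 -0.02 0 0 0; 1 0.138 0 0 0 0 0; 1 0.138 0 0 0 0 0; 1 0.138 0 0.01 0 0 0; 1 0.138 0 0.01 0 0 0; 1 0 0 0 0 0 0")

```text
clock: 27.85
eef_pos: [571.5, 82.7, 132.4]
tcp_rot: [-3.132, -0.004, -3.083]
contact_force: [2.0, 0.8, 0.7]
opening: -0.001
```

move_arm(series="1 0.115 0 0.018 0 0 0; 1 0.115 0 0.018 0 0 0; 1 0.115 0 0.018 0 0 0; 1 0.115 0 0.018 0 0 0; 1 0.135 0 0.05 0 0 0; 1 0.135 0 0.05 0 0 0; 1 0.135 0 0.05 0 0 0; 1 0.135 0 0.05 0 0 0; 1 0.125 0 0.08 0 0 0; 1 0.125 0 0.08 0 0 0; 1 0.125 0 0.08 0 0 0; 1 0.125 0 0.08 0 0 0; 1 0 0 0 0 0 0")

```text
clock: 29.48
eef_pos: [507.2, 78.5, 107.2]
tcp_rot: [-3.131, -0.004, -3.083]
contact_force: [1.0, -0.1, 2.0]
opening: -0.001
```

move_arm(series="1 0.073 0 0.1 0 0 0; 1 0.073 0 0.1 0 0 0; 1 0.073 0 0.1 0 0 0; 1 0.073 0 0.1 0 0 0; 1 0.054 0 0.12 0 0 0; 1 0.054 0 0.12 0 0 0; 1 0.054 0 0.12 0 0 0; 1 0 0 0 0 0 0")

```text
clock: 30.48
eef_pos: [485.5, 76.9, 74.3]
tcp_rot: [-3.131, -0.008, -3.083]
contact_force: [-1.4, 0.4, 2.6]
opening: -0.0
```

move_arm(series="1 0 0 0.05 0 0 0; 1 0 0 0.05 0 0 0; 1 0 0 0 0 0 0")

```text
clock: 30.85
eef_pos: [485.1, 76.8, 70.3]
tcp_rot: [-3.131, -0.01, -3.083]
contact_force: [-3.4, -0.1, 7.3]
opening: -0.002
```

move_arm(series="1 0 0 0.06 0 0 0; 1 0 0 0.06 0 0 0")

```text
clock: 31.1
eef_pos: [483.6, 76.8, 67.0]
tcp_rot: [-3.131, -0.013, -3.083]
contact_force: [-11.3, -0.2, 28.9]
opening: -0.0
```

move_arm(series="1 -0.03 0 -0.03 0 0 0; 1 0 0 0 0 0 0; 1 0 0 0 0 0 0; 1 0 0 0.01 0 0 0; 1 0 0 0.01 0 0 0; 1 0 0 0.01 0 0 0")

```text
clock: 31.85
eef_pos: [485.0, 76.8, 70.2]
tcp_rot: [-3.131, -0.012, -3.083]
contact_force: [-4.4, 1.0, 8.3]
opening: 0.0
```

move_arm(series="1 0 0 0.03 0 0 0; 1 0 0 0.02 0 0 0; 1 0 0 0.01 0 0 0; 1 0 0 0.01 0 0 0; 1 0 0 0.01 0 0 0; 1 0 0 0.01 0 0 0; 1 0 0 0 0 0 0")

```text
clock: 32.72
eef_pos: [485.1, 76.8, 70.4]
tcp_rot: [-3.131, -0.012, -3.083]
contact_force: [-3.0, -0.1, 7.7]
opening: -0.001
```

move_arm(series="1 0 0 -0.06 0 0 0; 1 0 0 -0.06 0 0 0; 1 0 0 -0.06 0 0 0; 1 0 0 0 0 0 0; 1 0 0 0 0 0 0")

```text
clock: 33.35
eef_pos: [486.6, 76.9, 78.0]
tcp_rot: [-3.131, -0.009, -3.083]
contact_force: [-0.2, -0.3, -0.1]
opening: -0.004
```

Force is zero 7 mm up, so the cover is caught. I'll back off and take a final look.

move_arm(series="1 0 0 -0.3 0 0 0; 1 0 0 -0.7 0 0 0; 1 0 0 -0.9 0 0 0; 1 0.4 0.9 -0.9 0 0 0; 1 0.4 0.9 -0.5 0 0 0; 1 0.4 0.9 0 0 0 0; 1 0.4 0.9 0 0 0 0; 1 0.4 0.9 0 0 0 0; 1 0.4 0.9 0 0 0 0; 1 0 0 0 0 0 0")

```text
clock: 34.6
eef_pos: [377.2, 295.2, 221.0]
tcp_rot: [-3.136, -0.003, -3.085]
contact_force: [-0.1, -0.2, -1.0]
opening: 0.001
```

```bash
python3 - <<'E'
from h import *
a=vision.grab_frame('scene')[:,:,::-1]; b=vision.grab_frame('top')[:,:,::-1]
A=cv2.resize(a[180:330,190:410],(400,273)); B=cv2.resize(b[190:310,195:445],(400,192))
A=cv2.resize(a[180:330,190:410],(440,300)); B=cv2.resize(b[190:310,195:445],(600,288),interpolation=cv2.INTER_CUBIC)
c=np.zeros((590,600,3),np.uint8); c[:300,:440]=A; c[302:590]=B
cv2.imwrite('pics/end.png',c); print(r.sense()['clock'])
E
```

```text
34.7
```

View pics/end.png

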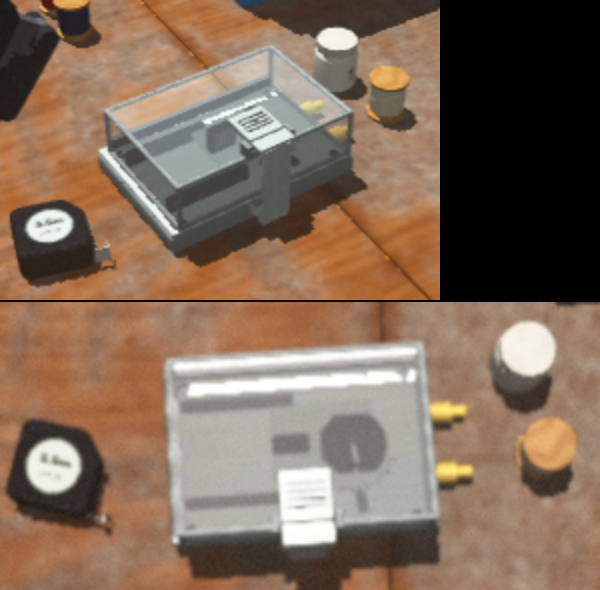

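The cover is shut, the catch is down, the plate is home at (290,443), the pointer points to the tab, and the bystanders are in place.

```bash
python3 -c "
from rig import r
print(r.sign_off())"
```

```text
the job is handed in; nothing more can be done
None
```

I did the whole job in the order asked and handed it in at about 34.7 s, well inside the 72 s limit; the sign-off reports no verdict.

- **Opening:** I pressed the catch pad, and the force reached about 10 N against the 4–6 N you advised. The finger then carried the cover up, with about 1.5–2.5 N on it at each stop, and followed it to its stop so it did not fly open.
- **Knob:** I turned it from about 0.95 to about 0.135 rad. A close view from the wrist camera showed the pointer and index tab in line to within a pixel or two of the enlarged picture.
- **Lock plate:** I pushed it until it stopped moving, and a picture showed it home by the dial. Its fin started nearer the dial than the stated 97 mm: I measured about 90 mm.
- **Closing:** I pushed the cover over from behind and pressed it down beside the pad. When I lifted the finger 7 mm the force was zero, so the catch was holding.
- **Press force:** While closing, the fingertip force peaked at about 29 N, above the recommended 10–15 N but below the 40 N limit. I eased it to about 8 N and held it there for over a second.

The last pictures, taken with the arm clear, show the cover shut with the plate home and the pointer at the tab. The tape measure, jar and spool look unmoved.

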